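# Sort anti-limescale cartridges by weight and load the full one

### The arm

A 7-joint arm with a two-finger parallel gripper is mounted at the origin on the work surface. World frame = base frame: x ahead of the robot, y to its left, z up, the work surface at z = 0. Lengths are in mm, angles in rad, forces in N, time in s.
With the tool pointing down it reaches from about 400 to 900 mm from the base axis. Payload 5.6 kg.
Tool frame: the origin (TCP) lies midway between the tips of the shut fingers; the grasp point (between the pads) lies 19 mm behind it; z points along the fingers, y is the line along which they close (so a half turn about z gives the same grasp; the last joint's range is limited). The gripper opens to 92 mm and grips with 3 to 60 N. Pads are 20 mm wide; open, the fingers measure 128 mm over their backs; the gripper's body (75 mm by 189 mm) begins 69 mm behind the grasp point.
Start: joints at [-1.173, 0.468, -0.012, 1.603, 0.006, 1.071, -0.056], TCP at [277.371, 587.856, 214.592] pointing down, gripper open.
Joint ranges: [-2.53, 2.53], [-0.31, 2.02], [-1.57, 1.55], [0.28, 2.44], [-1.29, 4.43], [0.15, 1.84], [-2.92, 2.92]. Speed limits (rad/s): [2.57, 2.57, 3.14, 3.14, 3.14, 3.14, 3.14].

### API

Orientations are given as a rotation vector (axis times angle).
In Python, from cell import robot, grip, kin, viewer gives the robot as it stands. Calls block until the motion is done:
- robot.movep(position, orientation): joint-space move of the TCP to a pose.
- robot.servo_line(position, feed=150, rotation=None): straight line of the TCP; rotation=None keeps the orientation; feed is the mean speed in mm/s.
- robot.goto_joints(angles): joint-space move.
- grip(opening, newtons=None): opening from 0.0 (shut) to 1.0 (fully open); newtons is the grip in N (None keeps the last); returns when the fingers have stopped.
- robot.hold(seconds).
- kin.ik(position, orientation): joint angles nearest the present ones, or None.
- robot.observe(): the state.
- viewer.read_camera(name): name is "scene" or "top" or "wrist"; returns the picture (420x560x3 uint8, red, green, blue); there is no depth.
- viewer.camera_info(name): a dict with "camera_matrix" (3x3 intrinsics, pixels), "k1" (the pictures are not rectified: a ray, as slopes to the right and down, at radius r is drawn at 1 + k1 r^2 times it, then the intrinsics apply), "R" (3x3) and "t" (3): a world point X has camera coordinates R X + t. Camera axes: x right, y down, z forward; pixel columns grow to the right and rows downward; lengths in mm; the calibration is good to about 2 mm. A picture is of the moment at which its call begins: read the wrist's pose just before it. camera_info takes no time and is no camera call; for the wrist camera it gives the pose at the moment of the call.
A pose or a line that the arm cannot do raises robot.IKError and nothing moves.
- robot.job_done(): hands the job in; it is judged then, once.
Trained networks look in the newest picture that a camera, given by its name, has taken for a name from the list of things; names that differ only in an ending like _2 or _b are one class to them, and where a whole thing is asked for, a point or a joint stands for the part that bears it (a point fixed in the world has none). Each returns a list of dicts, best first, with "confidence" (0 to 1); they miss things now and then, are a little off and sometimes report something else, mostly with a low value. They report only what shows in the picture. A call takes as long as a camera call. They do not tell look-alikes from the thing itself.
- viewer.silhouettes(name, camera): "mask" (420x560 bool, what is visible of it).
- viewer.pinpoint(name, camera): "at" ([x, y, z] in mm, in the coordinates of the camera as it stood for that picture, good to about 4 mm: a listed point, or the origin of a listed thing).
The state is a dict: "t": time; "joints": joint angles; "joint_velocities": joint speeds; "joint_torque": joint torques, N m; "tcp_pos": TCP position; "tcp_rot": TCP orientation; "contact_force": force on the tool from outside, world axes, zero at the start; "wrist_torque": the same for the moment, N m; "grip_width": opening from 0.0 (shut) to 1.0 (fully open); "grip_force": force on a finger pad.
Only numpy, scipy, OpenCV 4.12 (cv2) and the standard library are available. Lean on these libraries where they do the work, as an engineer would, in place of code of your own. Each camera call takes 0.05 s, during which the arm holds its last target. There are 200 camera calls.

### The job

One of the three look-alike sealed anti-limescale cartridges in the wooden rack is still full and heavy, the other two are spent and light: feel which is which by lifting a cartridge just clear of the rack and holding it still there a moment before you carry it off. Push the heavy one down into the socket of the grey holder until it is fully home, firmly but without forcing it (no more than about 25 N), and stand the two light ones upright in the crate, one in each compartment. Keep the cartridges upright, set them down rather than drop them, and leave everything else on the counter where it is.

Things in the scene. Friction and masses are not known exactly. Their poses are not given: they have to be found in the camera images.
- cart_a: one of three look-alike sealed white square cartridges with a grey cap, 44 x 44 x 90 high, foot 40 x 40 for the lowest 5 mm; origin at the centre of its underside, z up, x and y across its flat sides. At the start all three stand in the rack, turned as the rack. One (not always the same) holds its full solid block and weighs about 0.42 kg in all; the other two are spent, about 0.11 kg each
- cart_b: one of three look-alike sealed white square cartridges with a grey cap, 44 x 44 x 90 high, foot 40 x 40 for the lowest 5 mm; origin at the centre of its underside, z up, x and y across its flat sides. At the start all three stand in the rack, turned as the rack. One (not always the same) holds its full solid block and weighs about 0.42 kg in all; the other two are spent, about 0.11 kg each
- cart_c: one of three look-alike sealed white square cartridges with a grey cap, 44 x 44 x 90 high, foot 40 x 40 for the lowest 5 mm; origin at the centre of its underside, z up, x and y across its flat sides. At the start all three stand in the rack, turned as the rack. One (not always the same) holds its full solid block and weighs about 0.42 kg in all; the other two are spent, about 0.11 kg each
- rack: light wood block with three square wells in a row along its own y (spacing 86), 78 (x) x 266 (y) x 22 high, fixed; origin at the centre of its underside on the counter. Wells 48 wide, 10 deep, their floor 12 above the counter
- holder: grey block with one square socket open at the top, 92 x 92 x 50 high, fixed, on a thin steel plate with a brass pipe stub at its +x side; origin at the centre of its underside, z up, x and y along its sides. The socket is central, 47 wide (3 wider than a cartridge), with a 3 mm chamfer at the mouth, 50 above the counter; a sliding seat with a black rubber pad on top lies in it
- seat (a joint): how far the seat in the holder's socket has been pushed down, in m: 0 = up, 0.014 = fully home at its stop. A sliding seal needs about 8 N (the cartridge's weight included) to move it, and it stays where it is left; a cartridge's weight alone does not move it. Starts at 0 to 0.004
- seat_top (a point): centre of the top of the black rubber pad on the seat; unloaded it is 26 mm above the counter with the seat up, 12 mm with the seat fully home. The pad gives about 1 mm per 2.5 N, also after the seat is at its stop (a full cartridge at rest sinks it by under 2 mm)
- crate: low open plywood crate, 90 (x) x 170 (y) x 35 high, walls 5, floor 5, fixed; one divider across the middle makes two compartments of about 80 x 77 side by side along its own y; origin at the centre of its underside
- crate_left (a point): centre of the floor of the crate's +y compartment
- crate_right (a point): centre of the floor of the crate's -y compartment
- jug: bystander: closed yellow bleach jug, 110 dia x 223 high; origin at the centre of its underside
- mug: bystander: white ceramic mug full of wood clothes pegs, 80 dia, 105 high with the pegs, handle at +y; origin at the centre of its underside
- comb: bystander: flat stainless steel lint comb, 26 x 155 x 8, lying; origin at the centre of its underside
- clearbox: bystander: small clear plastic box with snap latch, 73 x 108 x 48; origin at the centre of its underside
- peg: bystander: single wood clothes peg lying flat, 10 x 72 x 13; origin at the centre of its underside
- brush: bystander: wooden-handled brush, 190 long, lying along its own x; origin at the centre of its underside
Mind the look-alikes: they are no part of the job. Leave any orange or yellow look-alike of the cart_a alone.

How it is judged:
By the outcome, as a careful person would: the job done as asked, in the order asked, and still so for the second after the job is handed in, with the robot touching nothing.
It also fails if it takes over 72 s, if anything falls off the work surface, if the arm or the gripper's body presses on something with over 40 N, if the wrist force passes 120 N, or if a joint passes its speed limit or range.

## Working session

There is one attempt and no reset: what is moved stays moved. The work goes in short steps, each a Python script; the robot and the scene stay as the last script left them, time stands still between calls to the robot, and variables do not carry over. Pictures are saved under pics/ and viewed, at most 10 in all, crops included, and the job is handed in when it is done.

```bash
ls; mkdir -p pics; cat > h.py <<'E'
import numpy as np, cv2
from cell import robot, grip, kin, viewer
def toworld(p,info):
    return np.array(info["R"]).T@(np.array(p)-np.array(info["t"]))
E
python3 - <<'E'
from h import *
for c in ("scene","top"):
    im=viewer.read_camera(c); cv2.imwrite(f"pics/{c}0.png",im[:,:,::-1]); i=viewer.camera_info(c)
    print(c,np.round(-np.array(i["R"]).T@i["t"]))
    for n in ("cart_a","rack","holder","seat_top","crate","crate_left","crate_right","jug","mug","comb","clearbox","peg","brush"):
        print(n,[(np.round(toworld(d["at"],i)).tolist(),round(d["confidence"],2)) for d in viewer.pinpoint(n,c)])
s=robot.observe();print(s["t"],s["tcp_pos"],s["tcp_rot"],s["contact_force"],s["grip_width"])
E
```

```text
pics
scene [ 901.  606. 1106.]
cart_a [([479.0, 126.0, 8.0], 0.62), ([509.0, 295.0, 15.0], 0.59), ([619.0, 298.0, 1.0], 0.59), ([497.0, 213.0, -3.0], 0.24)]
rack [([496.0, 214.0, -5.0], 0.56), ([728.0, -152.0, 0.0], 0.36)]
holder [([553.0, -126.0, -7.0], 0.75)]
seat_top [([556.0, -125.0, 25.0], 0.5)]
crate [([531.0, -350.0, 1.0], 0.94)]
crate_left [([524.0, -307.0, 8.0], 0.69)]
crate_right [([538.0, -390.0, 4.0], 0.88)]
jug [([592.0, 489.0, -3.0], 0.84)]
mug [([730.0, 51.0, 0.0], 0.67)]
comb [([727.0, -151.0, -0.0], 0.66)]
clearbox [([745.0, 281.0, 2.0], 0.7), ([388.0, -170.0, 1.0], 0.51)]
peg [([381.0, 74.0, 1.0], 0.64)]
brush [([391.0, -171.0, 1.0], 0.86)]
top [ 351.   92. 1401.]
cart_a [([497.0, 208.0, 8.0], 0.9), ([512.0, 297.0, 11.0], 0.85), ([482.0, 120.0, 17.0], 0.83), ([619.0, 293.0, -3.0], 0.77), ([370.0, 349.0, 2.0], 0.72)]
rack [([497.0, 209.0, -1.0], 0.62), ([482.0, 121.0, 14.0], 0.57)]
holder [([556.0, -125.0, -1.0], 0.79), ([391.0, -176.0, 1.0], 0.7)]
seat_top [([553.0, -123.0, 26.0], 0.58)]
crate [([534.0, -350.0, -1.0], 0.57), ([485.0, 120.0, 16.0], 0.25)]
crate_left [([525.0, -306.0, 8.0], 0.58)]
crate_right [([538.0, -390.0, 8.0], 0.81)]
jug [([593.0, 491.0, 1.0], 0.71)]
mug [([731.0, 50.0, -2.0], 0.74), ([723.0, -154.0, 7.0], 0.56), ([526.0, -306.0, 8.0], 0.17)]
comb [([723.0, -151.0, 3.0], 0.61), ([730.0, 45.0, -0.0], 0.58)]
clearbox [([745.0, 273.0, 4.0], 0.83), ([550.0, -124.0, 26.0], 0.68), ([496.0, 211.0, 2.0], 0.51)]
peg [([376.0, 77.0, 0.0], 0.59)]
brush [([393.0, -177.0, 2.0], 0.88)]
1.4 [277.36946167 587.87928438 214.59862412] [6.86948307e-01 3.06556144e+00 8.51638876e-05] [-1.03179513  0.44299883  0.92506325] 0.9990935945351965
```

View pics/top0.png

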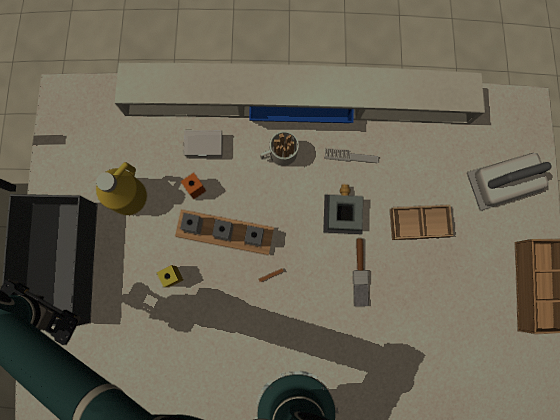

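View pics/scene0.png

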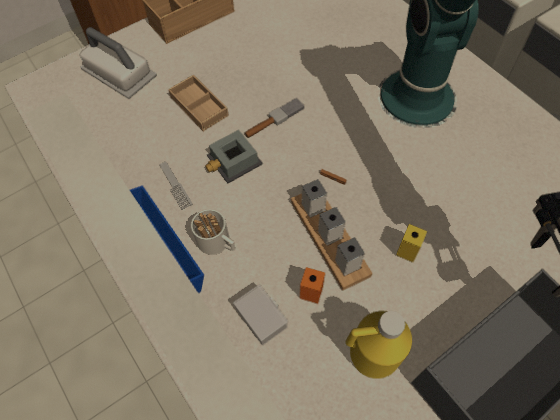

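```bash
cat >> h.py <<'E'
def rv(th): # tool down, closing line at world angle th
    c=[]
    for k in (0,np.pi):
        p=(th+k+np.pi/2)/2; c.append(np.pi*np.array([np.cos(p),np.sin(p),0]))
    return c
def best(pos,th,ref7=0.0):
    o=[(abs(q[6]-ref7),r) for r in rv(th) for q in [kin.ik(pos,r)] if q is not None]
    return min(o,key=lambda a:a[0])[1]
def pix2w(uv,info,z):
    K=np.array(info["camera_matrix"]); uv=np.atleast_2d(uv).astype(float)
    n=cv2.undistortPoints(uv.reshape(-1,1,2),K,np.array([info["k1"],0,0,0,0.])).reshape(-1,2)
    R=np.array(info["R"]); c=-R.T@np.array(info["t"]); d=np.c_[n,np.ones(len(n))]@R
    return c+d*((z-c[2])/d[:,2])[:,None]
def snap(name,cam="wrist"):
    i=viewer.camera_info(cam); im=viewer.read_camera(cam); cv2.imwrite(f"pics/{name}.png",im[:,:,::-1])
    import pickle; pickle.dump(i,open(f"pics/{name}.pkl","wb")); return im,i
E
python3 - <<'E'
from h import *
for nm,p,th in (("rack",[497,209,330],-0.168),("holder",[555,-125,278],0.0)):
    r=best(p,th); robot.movep(p,r); robot.hold(.2)
    im,i=snap("w_"+nm); s=robot.observe()
    print(s["t"],s["tcp_pos"],r,s["joints"],s["contact_force"]); print(np.round(-np.array(i["R"]).T@i["t"]),np.round(i["R"],3).tolist(),i["k1"],i["camera_matrix"][0][0])
    for n in ("cart_a","rack","holder","seat_top"):
        print(n,[(np.round(toworld(d["at"],i),1).tolist(),round(d["confidence"],2)) for d in viewer.pinpoint(n,"wrist")])
a=cv2.hconcat([cv2.imread(f"pics/w_{n}.png") for n in("rack","holder")]);cv2.imwrite("pics/w2.png",cv2.resize(a,(800,300)))
E
```

```text
3.3083 [496.74823322 209.73590138 329.67461572] [2.39999055 2.02722711 0.        ] [-0.81695082  0.17511101  0.41101568  1.75497327 -0.07385297  1.22728136
 -0.55317801] [ 0.21858294 -0.02991505 -0.24918211]
[507. 278. 499.] [[0.986, -0.165, -0.001], [-0.16, -0.956, 0.245], [-0.042, -0.242, -0.969]] -0.015134509064351568 290.16090379623864
cart_a [([491.8, 206.7, 14.7], 0.78), ([611.9, 292.7, -1.8], 0.73), ([386.4, -172.1, -3.4], 0.66), ([479.6, 127.3, 12.9], 0.59), ([365.1, 352.0, 2.7], 0.59)]
rack [([490.5, 208.2, -1.3], 0.92), ([504.2, 292.8, 8.0], 0.49)]
holder [([551.1, -124.7, -4.1], 0.67)]
seat_top [([553.6, -121.3, 22.2], 0.63), ([388.5, -170.2, -2.0], 0.22)]
5.05 [ 555.27549067 -123.90601212  278.06442411] [2.22144147 2.22144147 0.        ] [-0.36183801  0.29673269  0.64904022  1.76848624 -0.19597757  1.14143509
  0.35005344] [ 0.06640529  0.44112701 -0.31193231]
[554. -55. 448.] [[1.0, 0.002, -0.001], [0.002, -0.97, 0.244], [-0.0, -0.244, -0.97]] -0.015134509064351568 290.16090379623864
cart_a []
rack []
holder [([550.7, -124.7, -4.0], 0.94), ([390.0, -171.3, -3.0], 0.38)]
seat_top [([555.5, -124.5, 20.6], 0.62)]
```

View pics/w_holder.png

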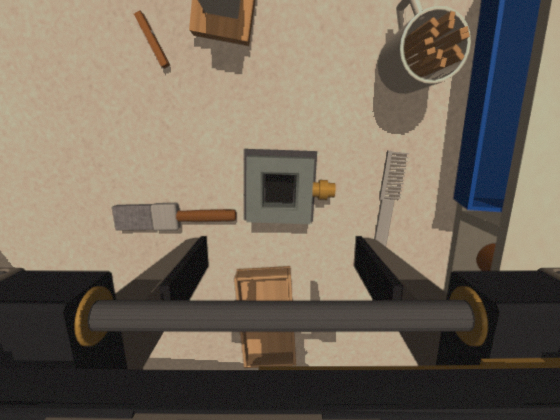

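View pics/w_rack.png

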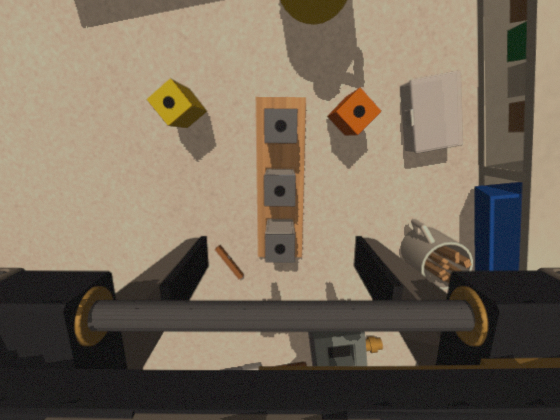

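```bash
cat > seg.py <<'E'
from h import *
import pickle
def seg(name,seed,z,tol=14,dump=False,up=1):
    im=cv2.imread(f"pics/{name}.png"); i=pickle.load(open(f"pics/{name}.pkl","rb"))
    m=np.zeros((422,562),np.uint8)
    cv2.floodFill(im.copy(),m,seed,0,(tol,)*3,(tol,)*3,4|(255<<8)|cv2.FLOODFILL_MASK_ONLY|cv2.FLOODFILL_FIXED_RANGE)
    m=cv2.morphologyEx(m[1:-1,1:-1],cv2.MORPH_OPEN,np.ones((3,3),np.uint8))
    cs,h=cv2.findContours(m,cv2.RETR_CCOMP,cv2.CHAIN_APPROX_NONE)
    for c in cs:
        if len(c)<20: continue
        w=pix2w(c.reshape(-1,2),i,z)[:,:2].astype(np.float32)
        (cx,cy),(a,b),ang=cv2.minAreaRect(w)
        print(name,seed,"c",round(cx,1),round(cy,1),"size",round(a,1),round(b,1),"ang",round((ang+45)%90-45,2),cv2.boundingRect(c))
E
python3 - <<'E'
from seg import *
for t in (10,18,26): seg("w_holder",(255,190),50,t)
for s in ((270,115),(270,180),(270,240)):
    for t in (12,22): seg("w_rack",s,102,t)
h=cv2.imread("pics/w_holder.png")[135:240,230:345];r=cv2.imread("pics/w_rack.png")[90:195,225:340]
cv2.imwrite("pics/z1.png",cv2.resize(cv2.hconcat([h,r]),None,fx=3.4,fy=3.4,interpolation=cv2.INTER_CUBIC))
E
```

```text
w_holder (255, 190) c 551.4 -126.3 size 91.9 90.1 ang -1.83 (247, 157, 67, 67)
w_holder (255, 190) c 551.8 -124.1 size 56.4 52.0 ang 0.13 (259, 171, 42, 38)
w_holder (255, 190) c 550.9 -132.5 size 105.5 91.6 ang -1.54 (246, 157, 68, 76)
w_holder (255, 190) c 551.7 -124.3 size 52.4 53.9 ang -0.87 (260, 171, 40, 38)
w_holder (255, 190) c 551.2 -132.0 size 106.4 92.3 ang -1.54 (246, 156, 69, 77)
w_holder (255, 190) c 551.8 -123.4 size 53.6 50.5 ang 0.14 (260, 171, 40, 37)
w_rack (270, 115) c 508.3 294.4 size 40.5 41.2 ang -9.52 (265, 109, 32, 33)
w_rack (270, 115) c 508.3 294.0 size 18.3 18.4 ang 36.36 (273, 118, 15, 16)
w_rack (270, 115) c 508.1 293.8 size 41.8 43.3 ang -9.52 (264, 109, 34, 34)
w_rack (270, 115) c 508.0 294.3 size 16.4 17.4 ang 36.38 (274, 119, 14, 15)
w_rack (270, 180) c 492.1 210.0 size 43.5 42.1 ang -9.49 (264, 174, 31, 32)
w_rack (270, 180) c 492.2 208.4 size 18.8 17.8 ang 35.62 (272, 184, 15, 14)
w_rack (270, 180) c 492.6 209.7 size 43.7 42.8 ang -10.32 (264, 174, 32, 32)
w_rack (270, 180) c 492.2 208.4 size 16.8 17.8 ang 35.28 (273, 184, 13, 14)
w_rack (270, 240) c 478.3 119.8 size 53.2 44.2 ang -9.48 (265, 234, 31, 35)
w_rack (270, 240) c 478.3 124.1 size 19.2 19.3 ang 33.85 (273, 242, 14, 14)
w_rack (270, 240) c 479.5 119.3 size 59.5 47.2 ang -8.71 (265, 232, 33, 39)
w_rack (270, 240) c 478.5 123.8 size 17.1 18.3 ang 33.83 (273, 243, 14, 13)
```

View pics/z1.png

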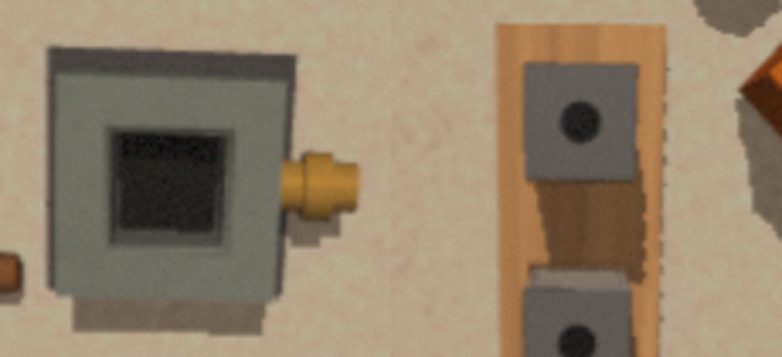

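```bash
python3 - <<'E'
from seg import *
p=[555,-125,150.]; r=best(p,-0.032); robot.movep(p,r); robot.hold(.25); snap("c_holder"); print(robot.observe()["tcp_pos"])
p=[482.8,124,202.]; r=best(p,-0.166); robot.movep([482.8,124,202.],r); robot.hold(.25); snap("c_cart"); s=robot.observe(); print(s["tcp_pos"],s["t"])
a=[cv2.imread(f"pics/c_{n}.png")[100:310,180:380] for n in("holder","cart")]
cv2.imwrite("pics/z2.png",cv2.resize(cv2.hconcat(a),(800,420),interpolation=cv2.INTER_CUBIC))
E
```

```text
[ 555.99192138 -125.08561245  151.52350058]
[483.07337255 123.01347356 201.84551146] 7.4583
```

View pics/z2.png

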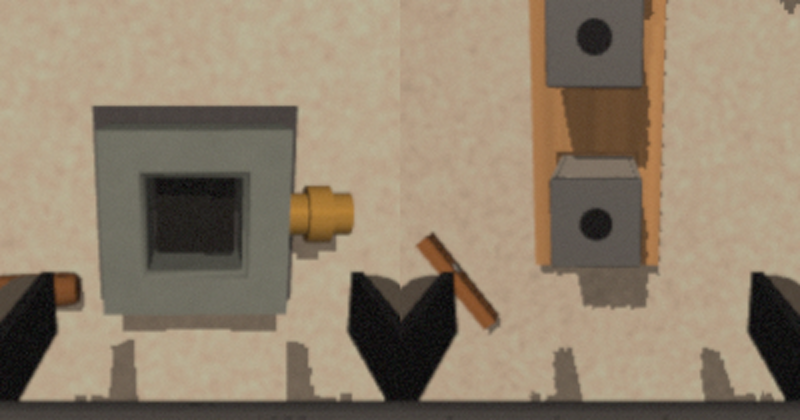

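```bash
python3 - <<'E'
from seg import *
from scipy.spatial.transform import Rotation as Ro
s=robot.observe(); i=viewer.camera_info("wrist"); T=Ro.from_rotvec(s["tcp_rot"])
print(s["tcp_pos"],Ro.from_matrix(T.as_matrix()).as_matrix().round(4).tolist(),s["contact_force"])
for l in ([0,0,0],[0,0,-19],[0,0,100],[0,-46,0],[0,46,0],[0,-46,-30],[0,46,-30]):
    X=s["tcp_pos"]+T.apply(l); c=np.array(i["R"])@X+i["t"]; print(l,np.round(cv2.projectPoints(c.reshape(1,3),np.zeros(3),np.zeros(3),np.array(i["camera_matrix"]),np.array([i["k1"],0,0,0,0]))[0].ravel(),1))
R=T.as_matrix().T@np.array(i["R"]).T; print("cam in tool",R.round(4).tolist(),(T.as_matrix().T@(-np.array(i["R"]).T@i["t"]-s["tcp_pos"])).round(2))
for t in (10,14,20): seg("c_holder",(238,180),50,t)
for t in (10,14,20): seg("c_cart",(262,212),102,t)
im=cv2.cvtColor(cv2.imread("pics/c_holder.png"),cv2.COLOR_BGR2GRAY)
print(im[212,215:340].tolist()); print(im[145:262,279].tolist())
E
```

```text
[483.07337255 123.01347356 201.84551146] [[0.1671, 0.9859, -0.0002], [0.9859, -0.1671, -0.0004], [-0.0004, -0.0001, -1.0]] [-0.35598834 -0.53625834  0.15807965]
[0, 0, 0] [283.4 251.7]
[0, 0, -19] [283.7 264.5]
[0, 0, 100] [282.6 212.1]
[0, -46, 0] [209.9 251.6]
[0, 46, 0] [357.  251.7]
[0, -46, -30] [196.4 273.3]
[0, 46, -30] [371.4 273.3]
cam in tool [[0.0001, -0.9696, -0.2448], [1.0, 0.0003, -0.0009], [0.0009, -0.2448, 0.9696]] [  68.89   -1.48 -169.58]
c_holder (238, 180) c 550.8 -126.0 size 91.5 91.3 ang -1.68 (229, 165, 97, 93)
c_holder (238, 180) c 551.5 -125.3 size 54.8 55.8 ang -1.84 (248, 184, 59, 56)
c_holder (238, 180) c 550.6 -126.0 size 91.7 92.1 ang -1.79 (227, 165, 99, 93)
c_holder (238, 180) c 551.1 -124.9 size 54.7 55.5 ang -2.84 (248, 184, 59, 56)
c_holder (238, 180) c 550.5 -129.8 size 99.3 92.9 ang -1.83 (227, 165, 99, 100)
c_holder (238, 180) c 551.5 -124.2 size 50.7 53.9 ang -1.84 (249, 185, 57, 52)
c_cart (262, 212) c 478.3 124.3 size 43.5 41.9 ang -9.61 (256, 189, 44, 45)
c_cart (262, 212) c 478.4 124.0 size 17.9 18.0 ang 34.72 (268, 202, 20, 20)
c_cart (262,
[... 828 characters left out ...]
7, 95, 104, 108, 109, 111, 111, 111, 112, 111, 111, 110, 109, 111, 109, 111, 109, 108, 109, 111, 109, 110, 106, 106, 108, 106, 109, 106, 106, 106, 106, 83, 101, 115, 114, 113, 114]
[168, 168, 166, 169, 167, 165, 164, 149, 83, 69, 65, 69, 67, 70, 68, 69, 69, 74, 74, 84, 95, 107, 109, 111, 108, 110, 110, 109, 108, 109, 109, 113, 110, 110, 109, 108, 110, 111, 108, 108, 100, 81, 66, 56, 26, 26, 10, 24, 24, 21, 24, 17, 23, 35, 32, 31, 34, 33, 34, 31, 29, 30, 34, 24, 35, 35, 34, 36, 34, 30, 31, 33, 34, 34, 35, 36, 37, 36, 34, 37, 35, 55, 73, 74, 72, 72, 75, 80, 77, 80, 95, 108, 108, 106, 109, 108, 111, 108, 108, 111, 109, 106, 109, 106, 109, 107, 106, 107, 109, 108, 110, 107, 103, 99, 101, 99, 97]
```

```bash
cat >> h.py <<'E'
CY=-np.radians(9.6); C0=np.array([480.5,123.8]); CD=np.array([14.3,84.8])
def fz(n=8):
    a=[]
    for _ in range(n): robot.hold(.04); a.append(robot.observe()["contact_force"])
    return np.mean(a,0)
def pick(k,name):
    xy=C0+k*CD; r=best([*xy,150],CY)
    s=robot.observe()
    robot.movep([*xy,125],r); robot.servo_line([*xy,62],feed=120,rotation=r)
    robot.hold(.1); f0=fz(); print("pos",robot.observe()["tcp_pos"].round(1),"tare",f0.round(2))
    grip(0.3,30); s=robot.observe(); f1=fz(4); print("width",s["grip_width"]*92,s["grip_force"],"side",(f1-f0).round(2))
    robot.servo_line([*xy,78],feed=60,rotation=r); robot.hold(.4); f2=fz(12)
    print("WEIGHT",(f2-f0).round(2),"t",robot.observe()["t"]); snap(name); return r
E
python3 - <<'E'
from h import *
pick(0,"g0")
E
```

```text
pos [480.6 123.9  62.2] tare [0.04 0.19 0.18]
width 43.86194852930461 29.977128133177757 side [ 0.31  0.2  -0.64]
WEIGHT [-0.14 -0.12 -1.29] t 11.2417
```

View pics/g0.png

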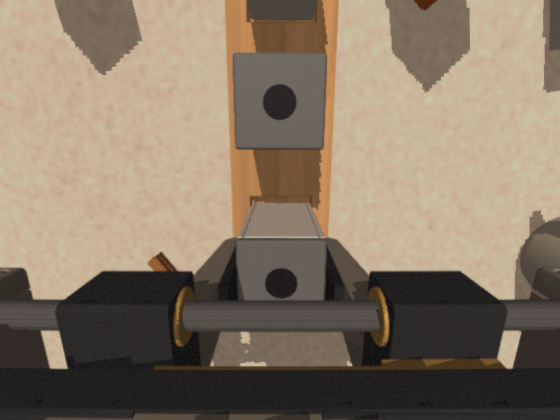

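```bash
cat >> h.py <<'E'
from scipy.spatial.transform import Rotation as Ro
def near(th):
    q=Ro.from_rotvec(robot.observe()["tcp_rot"]); return min(rv(th),key=lambda r:(Ro.from_rotvec(r)*q.inv()).magnitude())
def carry(xy,th,feed=280):
    p=robot.observe()["tcp_pos"]; r=near(th)
    robot.servo_line([p[0],p[1],155],feed=120); robot.servo_line([*xy,155],feed=feed,rotation=r); robot.hold(.15); return r
def place(xy,r):
    robot.servo_line([*xy,62],feed=110,rotation=r); robot.hold(.1); f0=fz(5)[2]; z=60
    while z>51:
        robot.servo_line([*xy,z],feed=20,rotation=r); f=robot.observe()["contact_force"][2]-f0
        if f>1.2: break
        z-=.7
    print("contact z",z,"f",f); grip(0.72); robot.servo_line([*xy,150],feed=160,rotation=r); grip(1.0)
    print("t",robot.observe()["t"])
E
python3 - <<'E'
from h import *
R=(536,-389); r=carry(R,0.155); place(R,r); snap("p0")
i=viewer.camera_info("wrist")
for n in("crate_left","crate_right","crate"):
  print(n,[(np.round(toworld(d["at"],i),1).tolist(),round(d["confidence"],2)) for d in viewer.pinpoint(n,"wrist")])
E
```

```text
contact z 54.39999999999998 f 6.692637751249288
t 19.5833
crate_left [([527.2, -304.3, 7.1], 0.7)]
crate_right []
crate [([529.9, -348.8, -0.1], 0.71)]
```

View pics/p0.png

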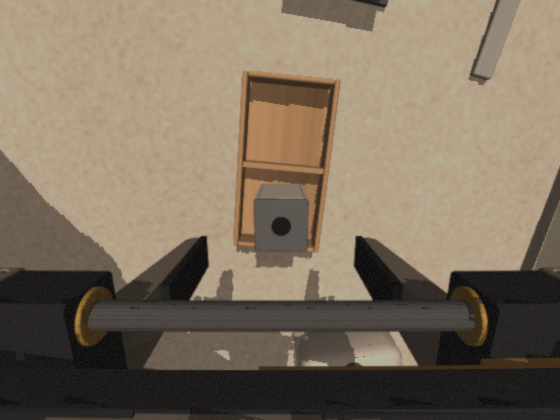

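```bash
python3 - <<'E'
from h import *
pick(1,"g1")
E
```

```text
pos [494.9 208.8  62.3] tare [-0.12 -0.04 -0.  ]
width 43.824973368102874 29.946130556054413 side [-0.41  0.1   0.36]
WEIGHT [ 0.25  0.1  -4.49] t 25.3083
```

```bash
cat > ins.py <<'E'
from h import *
a=[cv2.imread(f"pics/g{k}.png")[195:300,215:350] for k in(0,1)]
cv2.imwrite("pics/z3.png",cv2.resize(cv2.hconcat(a),(800,311)))
for k in (0,1):
    g=cv2.cvtColor(cv2.imread(f"pics/g{k}.png"),cv2.COLOR_BGR2GRAY); print(k,g[225:292,281].tolist())
grip(0.3,42)
H=np.array([552.6,-125.5]); r=carry(H,np.radians(-1.8)); robot.servo_line([*H,106],feed=110,rotation=r); robot.hold(.3)
print("tcp",robot.observe()["tcp_pos"].round(2),robot.observe()["t"]); snap("above_h")
E
python3 ins.py
```

```text
0 [130, 130, 130, 130, 131, 132, 129, 129, 129, 130, 135, 154, 166, 84, 69, 84, 97, 100, 99, 98, 96, 100, 99, 97, 100, 95, 95, 95, 100, 96, 99, 100, 99, 98, 96, 96, 97, 98, 99, 99, 97, 97, 88, 53, 35, 26, 28, 24, 28, 27, 29, 26, 26, 26, 24, 30, 29, 26, 26, 29, 32, 28, 31, 32, 31, 29, 35]
1 [145, 142, 144, 144, 146, 144, 146, 144, 146, 144, 146, 160, 170, 132, 84, 84, 101, 112, 111, 108, 109, 107, 109, 108, 110, 111, 111, 110, 110, 111, 108, 109, 108, 111, 109, 108, 108, 108, 109, 108, 110, 111, 108, 93, 43, 28, 36, 29, 27, 36, 33, 29, 31, 36, 32, 31, 33, 35, 33, 38, 29, 31, 33, 34, 31, 33, 31]
tcp [ 552.97 -125.51  106.58] 28.7667
```

View pics/above_h.png

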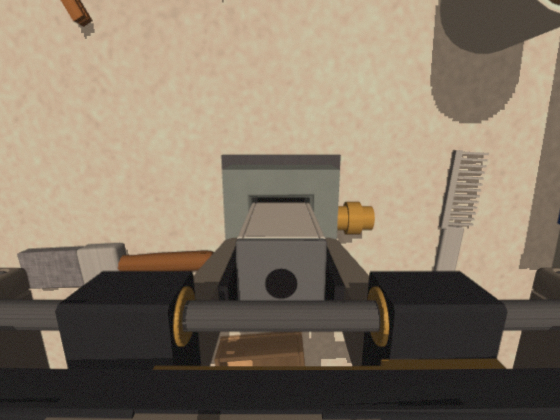

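```bash
cat > push.py <<'E'
from h import *
H=np.array([552.6,-125.5]); r=near(np.radians(-1.8)); f0=fz(8); z=104.; log=[]; x=H.copy(); why="end"
while z>52.8:
    robot.servo_line([*x,z],feed=25 if z>80 else 12,rotation=r); robot.hold(.04)
    f=robot.observe()["contact_force"]-f0; log.append((round(z,1),*f.round(1)))
    if z>79 and f[2]>5: why="jam"; break
    if f[2]>14.5: why="force"; break
    z-=2.0 if z>80 else (1.0 if f[2]<11 else .5)
print(why,robot.observe()["t"],robot.observe()["tcp_pos"].round(2),f0.round(2))
for l in log: print(*l)
E
python3 push.py
```

```text
force 40.8833 [ 552.76 -125.55   55.77] [-0.02 -0.13 -4.34]
104.0 0.1 0.9 0.3
102.0 0.4 -0.3 0.2
100.0 -0.1 0.7 -0.0
98.0 -0.1 0.9 -0.1
96.0 -0.2 0.3 -0.3
94.0 -0.0 -0.3 0.4
92.0 0.3 0.6 -0.3
90.0 -0.4 0.5 0.1
88.0 0.8 0.2 0.4
86.0 0.2 0.0 -0.1
84.0 0.2 0.5 0.2
82.0 0.3 0.7 0.3
80.0 0.6 -0.3 0.8
79.0 0.5 0.5 -0.6
78.0 -0.1 -0.2 1.0
77.0 1.0 0.3 0.4
76.0 0.4 0.2 0.2
75.0 0.7 -0.0 0.4
74.0 0.3 0.0 1.2
73.0 0.1 0.1 2.3
72.0 0.3 0.6 5.4
71.0 -0.8 1.3 7.7
70.0 -1.2 0.3 6.6
69.0 -0.7 -0.5 7.3
68.0 0.3 -1.1 7.0
67.0 0.4 -0.3 7.7
66.0 0.4 -0.6 7.3
65.0 1.1 0.6 7.8
64.0 0.1 0.5 6.3
63.0 1.5 0.1 6.7
62.0 1.4 -0.0 6.1
61.0 2.6 -1.1 6.8
60.0 1.5 -0.4 6.7
59.0 3.3 -0.0 7.2
58.0 0.9 -1.2 9.4
57.0 0.7 -0.1 11.9
56.5 0.7 0.8 11.7
56.0 1.0 0.2 12.9
55.5 1.1 -0.0 13.1
55.0 -0.1 0.5 15.0
```

```bash
python3 - <<'E'
from h import *
H=[552.6,-125.5]; r=near(np.radians(-1.8))
robot.servo_line([*H,60.3],feed=20,rotation=r); robot.hold(.1); print(robot.observe()["contact_force"].round(1))
grip(0.72,30); robot.servo_line([*H,150],feed=160,rotation=r); grip(1.0); snap("seated"); print(robot.observe()["t"])
pick(2,"g2")
L=(524,-306); r=carry(L,0.155); place(L,r); snap("p2"); snap("top9","top")
a=[cv2.imread(f"pics/{n}.png") for n in("seated","p2","top9")]
cv2.imwrite("pics/z4.png",cv2.resize(cv2.hconcat([x[60:300,130:430] for x in a[:2]]+[a[2][140:380,200:500]]),(800,213)))
E
```

```text
[ 1.4 -0.1  0.9]
43.2167
pos [509.2 293.6  62.3] tare [-0.13  0.07  0.32]
width 43.93275585946017 29.94520604610443 side [ 0.67 -0.32 -0.99]
WEIGHT [ 0.02 -0.22 -1.63] t 48.15
contact z 54.39999999999998 f 5.8049482257092535
t 56.7917
```

View pics/z4.png

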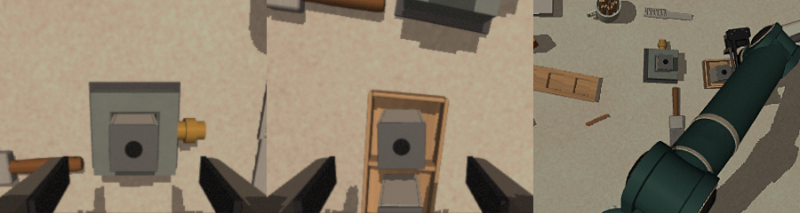

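The picture shows the heavy cartridge upright in the socket (crop about 133,148), both light ones upright in separate crate compartments (about 400,145 and 400,195), and the rack empty.

```bash
python3 -c "
from h import *
print(robot.job_done())"
```

```text
the job is handed in; nothing more can be done
None
```

I pushed the heavy cartridge (the middle one in the rack) down to the socket's stop with about 15 N, stood the two light ones upright in separate crate compartments, and handed the job in at about 57 s of robot time.

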